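# Clamp a brooch in the jeweller's screw press

### The job

The stone of the brooch on the press's slide has just been cemented and needs clamping while it sets. Push the slide by its black handle fully home under the spindle, then turn the brass knob clockwise until the sprung pad just touches the stone and a quarter turn more, no further or the stone cracks, letting your hand sink with the knob so that it is never pulled up out of its serrations. Let go and leave the brooch lying flat in its nest and everything else on the bench where it was.

Things in the scene. Friction and masses are not known exactly. Their poses are not given: they have to be found in the camera images.
- slide (a joint): travel of the press's slide, an aluminium plate 160 x 50 x 10 mm that carries the brooch: 0 = all the way out towards the robot (as it starts), 0.055 m = fully home against its stop, the nest then lies under the spindle. Needs about 3 N to push and stays where it is left.
- slide_handle (a point): middle of the slide's upright black handle, a round post 16 mm in diameter; its top is 18 mm above this point, the plate 20 mm below it (this point: 54 mm above the table). Its own x axis is the direction in which the slide is pushed home (level, away from the robot), z up. With the slide home it stands 115 mm in front of the spindle's axis. The base below is 24 mm high, the guide strips 36 mm.
- knob_grip (a point): middle of the brass knob on top of the spindle, on its axis: an upright ribbed cylinder 40 mm in diameter, 16 mm high, red mark on top. It sinks with the spindle; it starts 244 to 246 mm above the table. Below it are only a 23 mm thick hub, 12 mm high, and the 14 mm thick stem, down to the press's head, whose top is 196 mm above the table.
- knob (a joint): angle of the knob, rad, growing as it is turned clockwise seen from above; one full turn lowers spindle, knob and pad together by 20 mm (3.18 mm per rad). Starts between 0 and 0.5; the screw ends at 8.5. Turning it free needs about 0.17 N m, and a brake bush holds it wherever it is left.
- knob_lift (a joint): how far the knob is pulled up on its hub, m: 0 = down in the serrations through which it turns the spindle. A spring holds it down: it starts to lift at 6 N upwards and is out of the serrations at 0.0025 m (10 N), which must not happen. A hand that turns without sinking lifts it by 3.18 mm per rad.
- spindle: steel spindle, 14 mm thick with a 20 mm nose, upright; its origin is the middle of the nose's lower face, z up. Below it a rod carries the round rubber pad, 20 mm in diameter. The rod is clamped in the nose at a height that differs from job to job and is not measured: at the start the pad hangs anywhere from 3 to 14 mm above the level of the stone's top.
- brooch: round brooch, a gold disc 34 mm in diameter, 5 mm thick, with a teal domed stone, 14 mm high in all, 45 g; origin at the centre of its underside, z up; it starts in the slide's nest. The pad slides up its rod against a preloaded spring: at the touch its force on the stone rises at once to 20 N (0.06 N m more at the knob), then by 3 N per mm: 35 N a quarter turn on. Above 45 N the stone cracks.
- nest (a point): centre of the floor of the nest, a round recess in the slide 37 mm in diameter and 4 mm deep, 115 mm behind the handle's axis.
- ring_box: closed black ring box 56 x 56 x 41 mm near the press, bystander; origin at the centre of its underside
- earring_stand: steel T-shaped earring stand, round foot 54 mm in diameter, 92 mm high, beside the press, bystander; origin under its foot
- loupe: black loupe, 32 mm in diameter, 28 mm high, beside the press, bystander; origin under its centre
- cement_jar: small jar 36 mm in diameter, 48 mm high, beside the press, bystander; origin under its centre
- blue_box: closed ring box with dark blue lid 56 x 56 x 41 mm, bystander; origin at the centre of its underside
- tweezers: steel tweezers 130 mm long lying on the table, bystander; origin under their middle
- spare_brooch: second brooch with a dark red stone, lying in the bead tray, bystander; origin under its centre

How it is judged (in metres and radians):
On the way:
1. the slide is fully home with the brooch in its nest (value of joint slide above 0.0525 m and horizontal distance between brooch and nest below 0.004 m and contact force between spindle and brooch below 1 N), for 0.2 s.
At the end, for the whole second after the job is handed in: The slide is home within 2.5 mm; the brooch lies flat (within 6 degrees) in its nest (within 4 mm of its centre), at rest; the pad presses on the stone with 30 to 40 N (a quarter turn past the touch, within about 30 degrees); nothing is held (value of joint slide above 0.0525 m and horizontal distance between brooch and nest below 0.004 m and angle between brooch's own z axis and vertical below 0.1 rad and contact force between spindle and brooch between 30 and 40 N and linear speed of brooch below 0.01 m/s).
It fails at once if the stone is cracked: the pad presses on it with more than 45 N (contact force between spindle and brooch above 45 N).
It fails at once if the knob is pulled up out of its serrations, by more than 2.5 mm (value of joint knob_lift above 0.0025 m).
It fails at once if a bystander is shifted by more than 20 mm (distance of any of ring_box, earring_stand, loupe, cement_jar, blue_box, tweezers, spare_brooch from where it was at the start of the episode above 0.02 m).
It also fails if it takes over 72 s, if anything falls off the work surface, if the arm or the gripper's body presses on something with over 40 N, if the wrist force passes 120 N, or if a joint passes its speed limit or range.

### The arm

A 6-joint arm with a two-finger parallel gripper is mounted at the origin on the work surface. World frame = base frame: x ahead of the robot, y to its left, z up, the work surface at z = 0. Lengths are in m, angles in degrees, forces in N, time in s.
With the tool pointing down it reaches from about 0.325 to 0.85 m from the base axis. Payload 4.4 kg.
Tool frame: the origin (TCP) lies midway between the tips of the shut fingers; the grasp point (between the pads) lies 19 mm behind it; z points along the fingers, x is the direction in which the jaws open and shut, and the axes are right-handed (so a half turn about z gives the same grasp; the last joint's range is limited). The gripper opens to 94 mm and grips with 3 to 60 N. Pads are 16 mm wide; open, the fingers measure 119 mm over their backs; the gripper's body (75 mm by 177 mm) begins 78 mm behind the grasp point.
Start: joints at [-85.227, 11.837, 88.321, -0, 79.842, -8.623], TCP at [0.133, -0.559, 0.205] pointing down, gripper open.
Joint ranges: [-156.59, 156.59], [-49.26, 127.26], [12.9, 141.05], [-63.56, 243.56], [4.71, 150.69], [-161.64, 161.64]. Speed limits (degrees/s): [159.86, 159.86, 180, 180, 180, 180].

### API

Orientations are given as a 3x3 rotation matrix whose columns are the frame's x, y, z axes.
In Python, from cell import status, eyes, workorder gives the robot as it stands.
- The arm moves only by the tool send_rows, never from a script. Its argument "increments" is text: rows parted by semicolons, each of 7 numbers parted by spaces: the shift along the world's x, y, z scaled (see below), then the turn, a rotation vector about the world's x, y, z scaled (see below), then the gripper's target within -1 to 1 (shut at 1, half-way at 0, fully open at -1). A call has 1 to 8 rows; each row is the pose to reach, as a shift and turn from the pose commanded when the call began, turning the shorter way round; what a row does not reach only later rows make up. The controller multiplies each number of a shift by 80 cm and each number of a turn by 180 degrees. A row lasts 1/8 s, in which the tool goes at most 62.5 mm and 10.7 degrees, less where a joint would pass 70% of its speed; a pose out of reach is approached as far as the arm can. A call with a number of a shift or a turn outside -1 to 1 is refused whole. A call with a gripper value outside its range is refused whole. The fingers move at their own pace and stop on an object; "newtons" is the grip in N (left out, the last holds). Time passes only in rows, so rows that repeat a pose let the fingers close. It gives the time, the measured TCP pose, the force and the opening at its end, in the units of the state.
- status.get_state(): the state, without advancing time (a new reading comes with each control period).
- eyes.grab_frame(name): name is "side" or "top"; returns a dict with "pixels" (384x512x3 uint8, red, green, blue), "vertical_fov" (degrees; the focal length in pixels is half the picture's height over the tangent of half this angle, whatever the lens; pixels are square), "cx", "cy" (the principal point, pixels), "distortion" ([k1, k2, p1, p2, k3] as OpenCV has them; the pictures are not rectified), "pose" (4x4, takes a point from camera to world coordinates). Camera axes: x right, y up, looking along -z (the intrinsics and any distortion apply to the point x, -y, -z); pixel columns grow to the right and rows downward; lengths in m; the calibration is good to about 2 mm. A picture is of the moment at which its call begins. There is no depth.
- workorder.finish_job(): hands the job in, once; it reports no verdict.
The state is a dict: "time": time; "joint_pos": joint angles; "qvel": joint speeds; "tau": joint torques, N m; "position": TCP position; "tool_rot": TCP orientation; "ft_force": force on the tool from outside, world axes, zero at the start; "torque": the same for the moment, N m; "gripper_width": finger opening in m.
Only numpy, scipy, OpenCV 4.12 (cv2) and the standard library are available. Lean on these libraries where they do the work, as an engineer would, in place of code of your own. Each camera call takes 0.05 s, during which the arm holds its last target.

## Working session

There is one attempt and no reset: what is moved stays moved. The work goes in short steps, Python scripts to look and compute and a tool call to move; the robot and the scene stay as the last step left them, time stands still between calls to the robot, and variables do not carry over. Pictures are saved under pics/ and viewed, and the job is handed in when it is done.

Besides the shell and the picture viewer there is one more tool, called after "Emit:" as name(argument=value, ...) on one line, values as JSON. send_rows: Moves the arm, as the interface text tells. Shifts and turns lie within -1 to 1; 1 stands for 80 cm of shift or 180 degrees of turn. Its arguments: {"type":"object","properties":{"increments":{"type":"string"},"newtons":{"type":"number"}},"required":["increments"]}

```bash
ls; mkdir -p pics; python3 - <<'E'
from cell import status, eyes
import cv2
s=status.get_state(); print(s)
for n in ("side","top"):
    f=eyes.grab_frame(n); cv2.imwrite(f"pics/{n}0.png",cv2.cvtColor(f["pixels"],cv2.COLOR_RGB2BGR))
    print(n,{k:v for k,v in f.items() if k!="pixels"})
E
```

```text
pics
{'time': 0.0, 'joint_pos': array([-8.52265129e+01,  1.18848736e+01,  8.84027852e+01, -3.26962954e-04,
        7.98412140e+01, -8.62490884e+00]), 'qvel': array([ 0.05083158, -0.01355851,  0.05763285, -0.00068934,  0.01021373,
        0.03967455]), 'tau': array([-2.34058403e-03, -3.70888853e+01, -2.81416905e+01,  6.96730684e-02,
        3.61804396e-02, -1.66646505e-04]), 'position': array([ 0.13314118, -0.55855713,  0.2043013 ]), 'tool_rot': array([[ 2.31721440e-01, -9.72782163e-01, -1.92773188e-04],
       [-9.72779638e-01, -2.31721283e-01,  2.24098514e-03],
       [-2.22466002e-03, -3.31758472e-04, -9.99997470e-01]]), 'ft_force': array([0.22387574, 0.21264016, 0.0408355 ]), 'torque': array([-0.02282245, -0.04643633,  0.00348028]), 'gripper_width': 0.09395211020066611}
side {'vertical_fov': 56.27720717505414, 'cx': 259.27572992772525, 'cy': 193.73754524196002, 'distortion': array([-0.11499116,  0.        ,  0.        ,  0.        ,  0.        ]), 'pose': array([[ 0.99327842,  0.09172034, -0.07060711,  0.46167922],
       [-0.1149866 ,  0.71195995, -0.69274173, -0.80107827],
       [-0.01326907,  0.69620428,  0.71772107,  0.99655249],
       [ 0.        ,  0.        ,  0.        ,  1.        ]])}
top {'vertical_fov': 48.19934972446556, 'cx': 258.82672765640166, 'cy': 190.48452061584553, 'distortion': array([-0.03351593,  0.        ,  0.        ,  0.        ,  0.        ]), 'pose': array([[-0.03730938,  0.97107138, -0.23585672,  0.27092602],
       [-0.99929488, -0.03724994,  0.00470932,  0.04381712],
       [-0.00421257,  0.23586611,  0.97177643,  1.45245047],
       [ 0.        ,  0.        ,  0.        ,  1.        ]])}
```

View pics/side0.png

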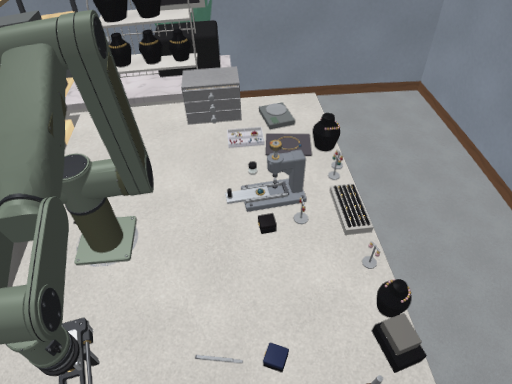

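View pics/top0.png

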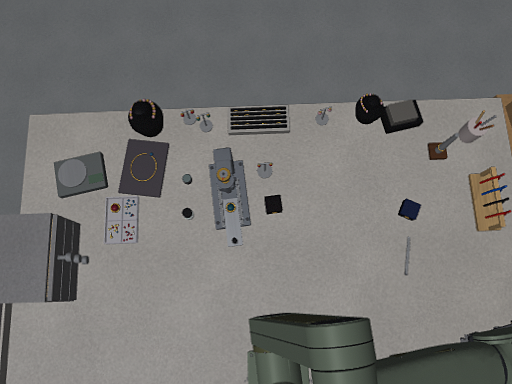

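The press is at about (228,195) in the top view and (268,180) in the side view. The slide points left toward the robot in the side view. I'll zoom in on both.

```bash
python3 - <<'E'
import cv2
a=cv2.imread("pics/side0.png")[120:245,215:375]; cv2.imwrite("pics/side0z.png",cv2.resize(a,None,fx=5,fy=4.8,interpolation=cv2.INTER_CUBIC))
a=cv2.imread("pics/top0.png")[140:255,170:300]; cv2.imwrite("pics/top0z.png",cv2.resize(a,None,fx=5,fy=5,interpolation=cv2.INTER_CUBIC))
E
```

```text
(no output)
```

View pics/side0z.png

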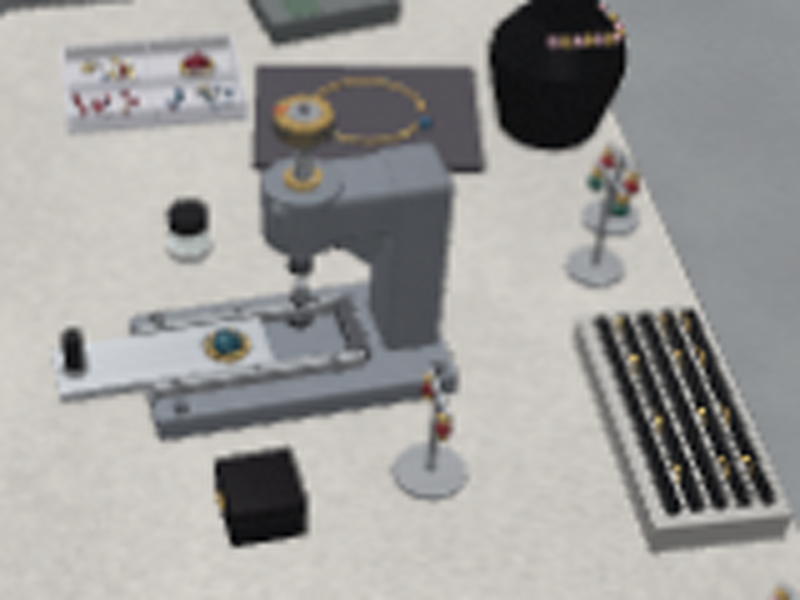

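View pics/top0z.png

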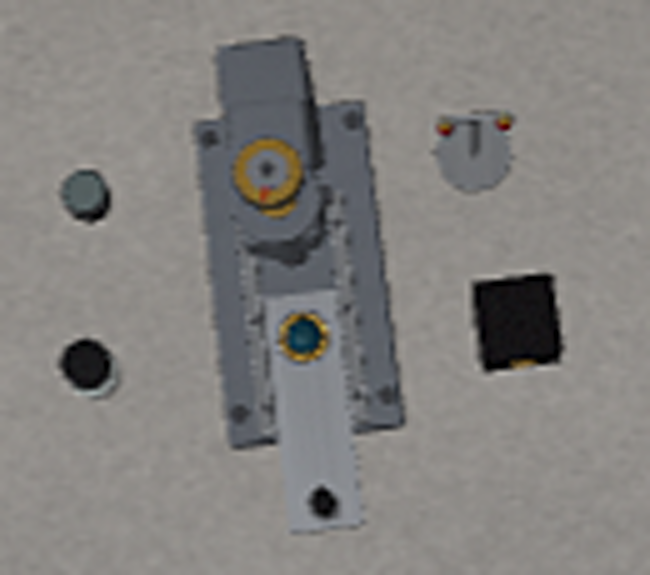

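The slide's black handle is at about top (234,240) and side (229,193). The knob is at top (223,174) and side (276,144), and the brooch is at top (230,207) and side (260,191). Next I'll measure these with colour masks.

```bash
cat > h.py <<'E'
import numpy as np, cv2
from cell import status, eyes
def cam(f):
    h=f["pixels"].shape[0]; fo=h/2/np.tan(np.radians(f["vertical_fov"])/2)
    return np.array([[fo,0,f["cx"]],[0,fo,f["cy"]],[0,0,1.]])
def ray(f,uv):
    p=cv2.undistortPoints(np.array([[uv]],float),cam(f),f["distortion"])[0,0]
    P=f["pose"]; d=P[:3,:3]@np.array([p[0],-p[1],-1]); return P[:3,3],d/np.linalg.norm(d)
def onz(f,uv,z):
    o,d=ray(f,uv); return o+d*(z-o[2])/d[2]
def tri(f1,a,f2,b):
    o1,d1=ray(f1,a); o2,d2=ray(f2,b)
    s=np.linalg.lstsq(np.c_[d1,-d2],o2-o1,rcond=None)[0]
    p,q=o1+s[0]*d1,o2+s[1]*d2; return (p+q)/2,np.linalg.norm(p-q)
def proj(f,p):
    P=f["pose"]; c=P[:3,:3].T@(np.array(p)-P[:3,3]); c=np.array([[c[0],-c[1],-c[2]]])
    return cv2.projectPoints(c,np.zeros(3),np.zeros(3),cam(f),f["distortion"])[0][0,0]
def blobs(f,lo,hi,roi,minA=4):
    u0,v0,u1,v1=roi; hsv=cv2.cvtColor(f["pixels"],cv2.COLOR_RGB2HSV)[v0:v1,u0:u1]
    m=cv2.inRange(hsv,np.array(lo),np.array(hi)); n,l,st,c=cv2.connectedComponentsWithStats(m)
    return [(int(st[i,4]),(c[i]+[u0,v0]).round(2),(st[i,:4]+[u0,v0,0,0]).tolist()) for i in range(1,n) if st[i,4]>=minA]
E
python3 - <<'E'
from h import *
s=eyes.grab_frame("side"); t=eyes.grab_frame("top")
np.savez("fr.npz",s=s["pixels"],t=t["pixels"])
print("handle s",blobs(s,(0,0,0),(180,255,60),(222,180,240,206)))
print("handle t",blobs(t,(0,0,0),(180,255,60),(225,230,245,250)))
print("teal s",blobs(s,(85,80,30),(110,255,200),(250,180,270,200)))
print("teal t",blobs(t,(85,80,20),(110,255,200),(222,198,240,216)))
print("gold s",blobs(s,(10,90,60),(35,255,255),(265,130,290,165)))
print("gold t",blobs(t,(10,90,60),(35,255,255),(212,160,236,190)))
print("gold brooch t",blobs(t,(10,90,60),(35,255,255),(222,198,240,216)))
E
```

```text
handle s [(22, array([229.  , 192.82]), [228, 189, 3, 8])]
handle t [(20, array([234.3, 240.1]), [232, 238, 5, 5])]
teal s [(16, array([259.62, 190.88]), [258, 189, 5, 5])]
teal t [(31, array([230.39, 206.71]), [228, 204, 6, 6])]
gold s [(44, array([275.34, 143.98]), [270, 140, 12, 8]), (10, array([274.8, 157.3]), [272, 156, 7, 3])]
gold t [(92, array([223.47, 174.99]), [217, 168, 14, 15])]
gold brooch t [(24, array([229.58, 208.12]), [226, 203, 10, 9]), (8, array([233.25, 204.25]), [231, 203, 5, 4])]
```

```bash
python3 - <<'E'
from h import *
s=eyes.grab_frame("side"); t=eyes.grab_frame("top")
print("handle tri",tri(t,(234.3,240.1),s,(229,192.8)), onz(t,(234.3,240.1),.062), onz(s,(229,192.8),.054), onz(s,(229,189.5),.072))
print("stone", tri(t,(230.39,206.71),s,(259.62,190.88)), onz(t,(230.39,206.71),.042),onz(s,(259.62,190.88),.042))
# knob top: outline via gold+grey disc, use convex hull of gold mask
for f,roi,z in((t,(212,160,236,184),.253),(s,(265,130,290,153),.249)):
    hsv=cv2.cvtColor(f["pixels"],cv2.COLOR_RGB2HSV); m=cv2.inRange(hsv,np.array((8,80,50)),np.array((38,255,255)))
    u0,v0,u1,v1=roi; mm=m*0; mm[v0:v1,u0:u1]=m[v0:v1,u0:u1]
    p=cv2.findNonZero(mm); h=cv2.convexHull(p); M=cv2.moments(h); e=cv2.minEnclosingCircle(p)
    c=(M['m10']/M['m00'],M['m01']/M['m00']); print(c,e,onz(f,c,z)); 
    if f is t: ct=c
    else: cs=c
print(tri(t,ct,s,cs))
# bigger crops
for n,f,(a,b,c,d) in(("t",t,(205,155,245,200)),("s",s,(255,125,300,200))):
    cv2.imwrite(f"pics/kn_{n}.png",cv2.resize(cv2.cvtColor(f["pixels"],cv2.COLOR_RGB2BGR)[b:d,a:c],None,fx=8 if n=="s" else 12,fy=8 if n=="s" else 12,interpolation=cv2.INTER_NEAREST))
E
```

```text
handle tri (array([0.44543679, 0.12282714, 0.05913925]), np.float64(0.0016192463217292396)) [0.44588334 0.12279371 0.062     ] [0.44455227 0.12766289 0.054     ] [0.4458271  0.12671279 0.072     ]
stone (array([0.55958771, 0.13411742, 0.04311391]), np.float64(0.0022787656019183475)) [0.56097285 0.13432991 0.042     ] [0.55856926 0.13485249 0.042     ]
(223.50335570469798, 174.96308724832215) ((223.48077392578125, 175.36538696289062), 7.784402370452881) [0.61230436 0.13874034 0.253     ]
(276.8031914893617, 143.51418439716312) ((277.0, 145.0), 7.615873336791992) [0.62075688 0.14668335 0.249     ]
(array([0.61592327, 0.13896854, 0.25388018]), np.float64(0.0074558307303900576))
```

View pics/kn_t.png

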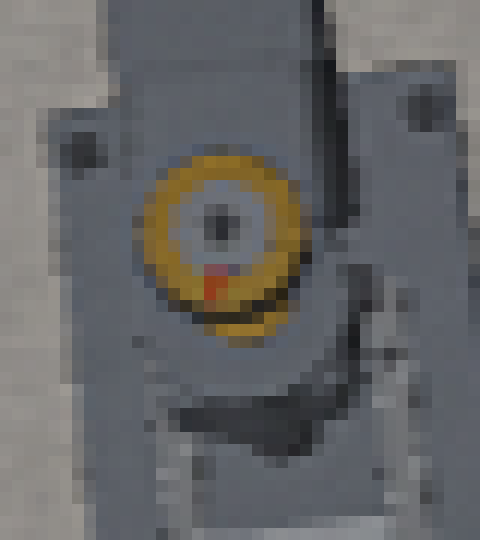

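View pics/kn_s.png

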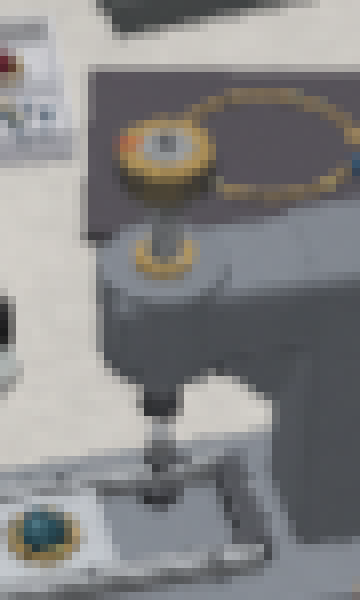

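```bash
python3 - <<'E'
from h import *
s=eyes.grab_frame("side"); t=eyes.grab_frame("top")
kt,ks=(223.1,173.4),(275.4,142.4)
print(tri(t,kt,s,ks),onz(t,kt,.253),onz(s,ks,.253))
# stem hole gold ring on head: z~.196
print(onz(s,(274.9,157),.197))
p=np.array([.4457,.1245,0]);b=np.array([.560,.134,0]); print(np.linalg.norm(b-p), np.degrees(np.arctan2(*(b-p)[[1,0]])))
# slide edges / base orientation in top view
hsv=cv2.cvtColor(t["pixels"],cv2.COLOR_RGB2HSV)
for (u,v) in [(228,226),(234,230),(225,200),(217,200)]: print((u,v),hsv[v,u],t["pixels"][v,u])
E
```

```text
(array([0.61484522, 0.13924737, 0.26007968]), np.float64(0.00034094750217946503)) [0.61706534 0.13982894 0.253     ] [0.61614276 0.1482137  0.253     ]
[0.61405889 0.13903951 0.197     ]
0.11469411493184825 4.75119600715252
(228, 226) [110  16 145] [136 139 145]
(234, 230) [107  12 143] [136 139 143]
(225, 200) [115  11 145] [139 140 145]
(217, 200) [108  30 103] [ 91  96 103]
```

Emit:
send_rows(increments="0.048 0.055 0 0 0 -0.006 0; 0.096 0.11 0 0 0 -0.012 0; 0.144 0.165 0 0 0 -0.018 0; 0.192 0.22 0 0 0 -0.025 0; 0.24 0.275 0 0 0 -0.032 0; 0.288 0.33 0 0 0 -0.04 0; 0.334 0.386 0 0 0 -0.0467 0; 0.334 0.386 0 0 0 -0.0467 0", newtons=20)

```text
time: 1.4
position: [0.4022, -0.2476, 0.2056]
tool_rot: [[0.094, -0.996, 0.001], [-0.996, -0.094, 0.0], [-0.0, -0.001, -1.0]]
ft_force: [-0.4, -0.3, 0.2]
gripper_width: 0.047
```

```bash
python3 - <<'E'
from h import *
s=eyes.grab_frame("side"); t=eyes.grab_frame("top")
for c in ((273,204),(265,170),(187,213),(187,179),(409,209),(407,256)): print(c,onz(t,c,.03).round(3))
# base left and right edges in top image
g=cv2.GaussianBlur(cv2.cvtColor(t["pixels"],cv2.COLOR_RGB2GRAY),(3,3),0).astype(float)
L=[];R=[]
for v in range(172,226):
    d=np.diff(g[v]); i=205+np.argmin(d[205:222]); L.append((i+.5,v)); j=236+np.argmax(d[236:256]); R.append((j+.5,v))
for E in(L,R):
    w=np.array([onz(t,p,.024)[:2] for p in E]); vx,vy,x,y=cv2.fitLine(w.astype(np.float32),cv2.DIST_HUBER,0,.001,.001).ravel(); print(np.degrees(np.arctan(vy/vx)),x,y)
S=[]
for v in range(216,244):
    d=np.diff(g[v]); S.append(onz(t,(218+np.argmax(d[218:230])+.5,v),.034)[:2])
w=np.array(S);vx,vy,x,y=cv2.fitLine(w.astype(np.float32),cv2.DIST_HUBER,0,.001,.001).ravel(); print(np.degrees(np.arctan(vy/vx)),x,y)
st=status.get_state(); print(st["position"],st["tool_rot"].round(3).tolist(),st["ft_force"],st["joint_pos"])
E
```

```text
(273, 204) [ 0.567 -0.009  0.03 ]
(265, 170) [0.688 0.013 0.03 ]
(187, 213) [0.547 0.282 0.03 ]
(187, 179) [0.666 0.282 0.03 ]
(409, 209) [ 0.532 -0.468  0.03 ]
(407, 256) [ 0.375 -0.443  0.03 ]
5.648212 0.6025782 0.19824687
5.1195517 0.6135027 0.07895664
-13.097606 0.48368514 0.1628322
[ 0.40049392 -0.25041133  0.20554785] [[0.089, -0.996, -0.0], [-0.996, -0.089, -0.001], [0.001, 0.0, -1.0]] [-0.23457499 -1.30584373 -0.02285283] [-4.25006964e+01 -8.91195365e-01  1.02202337e+02 -4.22534894e-02
  7.86743062e+01  4.24072844e+01]
```

Emit:
send_rows(increments="0.01 0.075 0 0 0 0 0; 0.02 0.15 0 0 0 0 0; 0.03 0.225 0 0 0 0 0; 0.04 0.3 0 0 0 0 0; 0.05 0.375 0 0 0 0 0; 0.057 0.467 0 0 0 0 0; 0.057 0.467 0 0 0 0 0; 0.057 0.467 -0.06 0 0 0 0")

```text
time: 2.5
position: [0.4507, 0.1225, 0.1609]
tool_rot: [[0.087, -0.996, 0.011], [-0.996, -0.087, 0.0], [0.001, -0.011, -1.0]]
ft_force: [0.3, -0.7, -0.3]
gripper_width: 0.0468
```

```bash
python3 - <<'E'
from h import *
s=eyes.grab_frame("side"); t=eyes.grab_frame("top")
a=cv2.cvtColor(s["pixels"],cv2.COLOR_RGB2BGR)[100:250,180:340]; cv2.imwrite("pics/s1.png",cv2.resize(a,None,fx=4,fy=4))
print(status.get_state()["position"])
E
```

```text
[0.44199839 0.12089218 0.15294592]
```

View pics/s1.png

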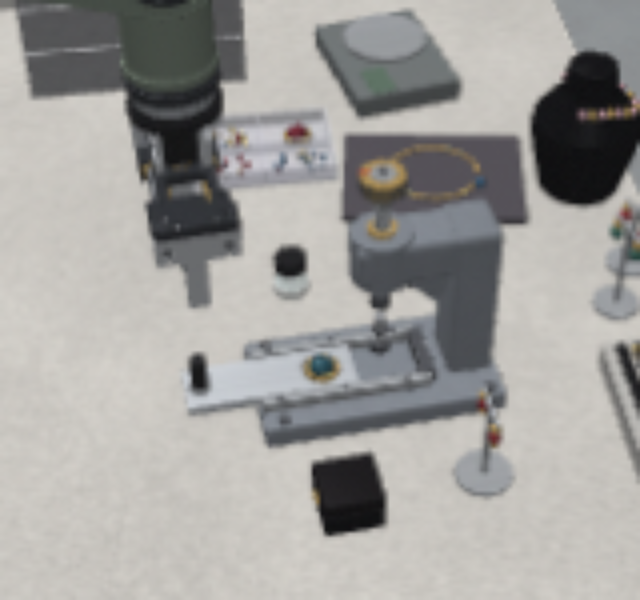

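The gripper hangs right over the handle, with the fingers at crop (198,290) and the handle at (198,372). Next I descend and close.

Emit:
send_rows(increments="0 0 -0.03 0 0 0 0; 0 0 -0.06 0 0 0 0; 0 0 -0.09 0 0 0 0; 0 0 -0.115 0 0 0 0; 0 0 -0.13 0 0 0 0; 0 0 -0.139 0 0 0 0; 0 0 -0.139 0 0 0 0; 0 0 -0.139 0 0 0 0")

```text
time: 3.6
position: [0.4467, 0.123, 0.047]
tool_rot: [[0.087, -0.996, 0.001], [-0.996, -0.087, 0.0], [0.0, -0.001, -1.0]]
ft_force: [0.2, 0.1, -0.0]
gripper_width: 0.0468
```

Emit:
send_rows(increments="0 0 0 0 0 0 0.5; 0 0 0 0 0 0 0.9; 0 0 0 0 0 0 0.9; 0 0 0 0 0 0 0.9", newtons=15)

```text
time: 4.1
position: [0.4459, 0.1245, 0.0464]
tool_rot: [[0.086, -0.996, 0.0], [-0.996, -0.086, 0.003], [-0.003, -0.0, -1.0]]
ft_force: [0.1, 5.5, 0.3]
gripper_width: 0.0158
```

Emit:
send_rows(increments="0.003 0.0015 0 0 0 0 0.9; 0.01 0.0025 0 0 0 0 0.9; 0.018 0.0032 0 0 0 0 0.9; 0.026 0.004 0 0 0 0 0.9; 0.034 0.0047 0 0 0 0 0.9; 0.042 0.0055 0 0 0 0 0.9; 0.05 0.0062 0 0 0 0 0.9; 0.056 0.0068 0 0 0 0 0.9")

```text
time: 5.1
position: [0.4914, 0.1287, 0.0463]
tool_rot: [[0.087, -0.996, 0.0], [-0.996, -0.087, 0.0], [-0.0, -0.0, -1.0]]
ft_force: [-3.0, 3.5, 5.8]
gripper_width: 0.0155
```

```bash
python3 - <<'E'
from h import *
st=status.get_state();print(st["position"],st["ft_force"],st["torque"])
E
```

```text
[0.49137915 0.12873784 0.04631442] [-3.03206912  3.48163942  5.77005562] [ 0.82142063  0.60465741 -0.00958377]
```

Emit:
send_rows(increments="0.005 0.0005 0 0 0 0 0.9; 0.010 0.001 0 0 0 0 0.9; 0.014 0.0013 0 0 0 0 0.9; 0.017 0.0016 0 0 0 0 0.9; 0.019 0.0018 0 0 0 0 0.9; 0.019 0.0018 0 0 0 0 0.9")

```text
time: 5.85
position: [0.5019, 0.1297, 0.0458]
tool_rot: [[0.087, -0.996, -0.009], [-0.996, -0.087, -0.001], [0.0, 0.009, -1.0]]
ft_force: [-12.5, 3.1, 13.7]
gripper_width: 0.0158
```

```bash
python3 - <<'E'
from h import *
st=status.get_state();print(st["position"],st["ft_force"],st["torque"])
E
```

```text
[0.50187663 0.12972362 0.04584832] [-12.48936693   3.06286416  13.70264801] [ 0.49986147  2.22055776 -0.0903508 ]
```

Emit:
send_rows(increments="0.002 0 0 0 0 0 0.9; 0.003 0 0 0 0 0 0.9; 0.003 0 0 0 0 0 0.9")

```text
time: 6.22
position: [0.5033, 0.1299, 0.0454]
tool_rot: [[0.087, -0.996, -0.011], [-0.996, -0.087, -0.001], [-0.0, 0.011, -1.0]]
ft_force: [-12.9, 2.5, 12.8]
gripper_width: 0.0158
```

Emit:
send_rows(increments="0 0 0 0 0 0 0.3; 0 0 0 0 0 0 0; -0.003 0 0 0 0 0 0; -0.003 0 0 0 0 0 0; -0.003 0 0 0 0 0 0")

```text
time: 6.85
position: [0.5061, 0.1298, 0.0462]
tool_rot: [[0.087, -0.996, 0.0], [-0.996, -0.087, -0.0], [0.0, -0.0, -1.0]]
ft_force: [0.2, -0.3, -0.7]
gripper_width: 0.0469
```

```bash
python3 - <<'E'
from h import *
st=status.get_state();print(st["position"],st["ft_force"],st["torque"])
s=eyes.grab_frame("side"); t=eyes.grab_frame("top")
a=cv2.cvtColor(s["pixels"],cv2.COLOR_RGB2BGR)[120:230,200:340]; cv2.imwrite("pics/s2.png",cv2.resize(a,None,fx=5,fy=5,interpolation=cv2.INTER_CUBIC))
a=cv2.cvtColor(t["pixels"],cv2.COLOR_RGB2BGR)[140:255,170:300]; cv2.imwrite("pics/t2.png",cv2.resize(a,None,fx=5,fy=5,interpolation=cv2.INTER_CUBIC))
E
```

```text
[0.50614518 0.12976106 0.04622325] [ 0.15222449 -0.29141916 -0.74774749] [ 0.00888488 -0.05868928  0.00900326]
```

View pics/s2.png

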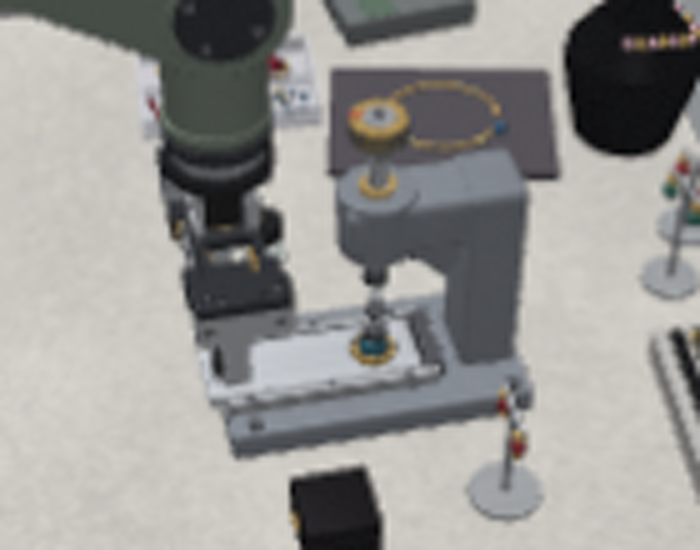

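View pics/t2.png

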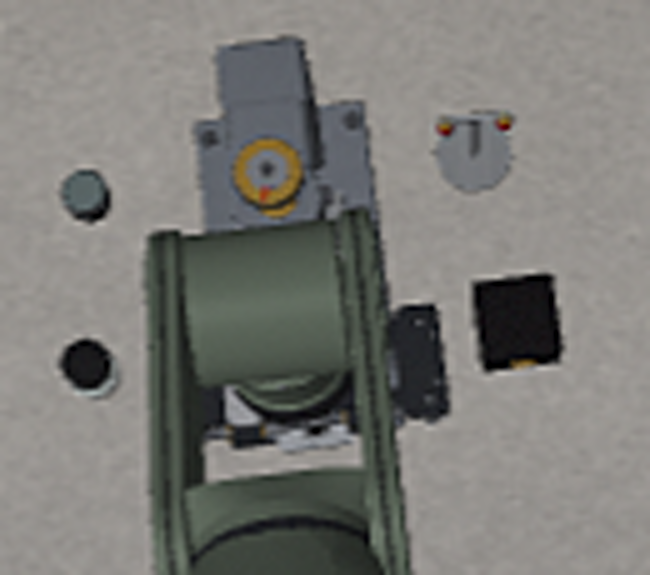

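The slide appears to be home: the brooch sits directly under the pad at crop (374,345). I'll recheck once the arm is clear. Now I raise the gripper.

Emit:
send_rows(increments="0 0 0.03 0 0 0 0; 0 0 0.08 0 0 0 -0.2; 0 0 0.14 0 0 0 -0.5; 0 0 0.2 0 0 0 -0.5; 0 0 0.26 0 0 0 -0.5; 0 0 0.3 0 0 0 -0.5; 0 0 0.318 0 0 0 -0.5; 0 0 0.318 0 0 0 -0.5")

```text
time: 7.95
position: [0.5063, 0.13, 0.301]
tool_rot: [[0.087, -0.996, 0.001], [-0.996, -0.087, 0.0], [0.0, -0.001, -1.0]]
ft_force: [0.5, -0.2, 0.3]
gripper_width: 0.0705
```

Emit:
send_rows(increments="0.03 0.003 0 0 0 0 -0.5; 0.07 0.006 0 0 0 0 -0.5; 0.11 0.01 0 0 0 0 -0.5; 0.13 0.0115 0 0 0 0 -0.5; 0.137 0.0123 0 0 0 0 -0.5; 0.137 0.0123 0 0 0 0 -0.5; 0.137 0.0123 0 0 0 0 -0.5")

```text
time: 8.82
position: [0.6148, 0.1398, 0.3003]
tool_rot: [[0.087, -0.996, -0.001], [-0.996, -0.087, -0.0], [-0.0, 0.001, -1.0]]
ft_force: [0.5, 1.0, -0.2]
gripper_width: 0.0705
```

```bash
python3 - <<'E'
from h import *
st=status.get_state();print(st["position"],st["ft_force"],st["torque"],st["joint_pos"])
s=eyes.grab_frame("side"); t=eyes.grab_frame("top")
print("teal s",blobs(s,(85,80,20),(110,255,200),(265,180,285,200)))
print("handle s",blobs(s,(0,0,0),(180,255,60),(232,180,255,206)))
print("teal t",blobs(t,(85,80,20),(110,255,200),(220,170,240,216)))
print("handle t",blobs(t,(0,0,0),(180,255,60),(225,215,245,240)))
a=cv2.cvtColor(s["pixels"],cv2.COLOR_RGB2BGR)[90:210,210:330]; cv2.imwrite("pics/s3.png",cv2.resize(a,None,fx=5,fy=5,interpolation=cv2.INTER_CUBIC))
E
```

```text
[0.61481658 0.1397713  0.3002703 ] [ 0.45771158  1.00311597 -0.17471314] [ 0.01000704 -0.00580029  0.02540629] [4.94977142e+00 1.56441746e+01 7.25990178e+01 3.70947327e-04
 9.18176197e+01 8.99543867e+01]
teal s [(13, array([274.  , 188.85]), [272, 188, 5, 3])]
handle s [(26, array([244.12, 190.19]), [243, 186, 4, 9])]
teal t []
handle t [(96, array([241.34, 225.73]), [237, 215, 8, 25])]
```

View pics/s3.png

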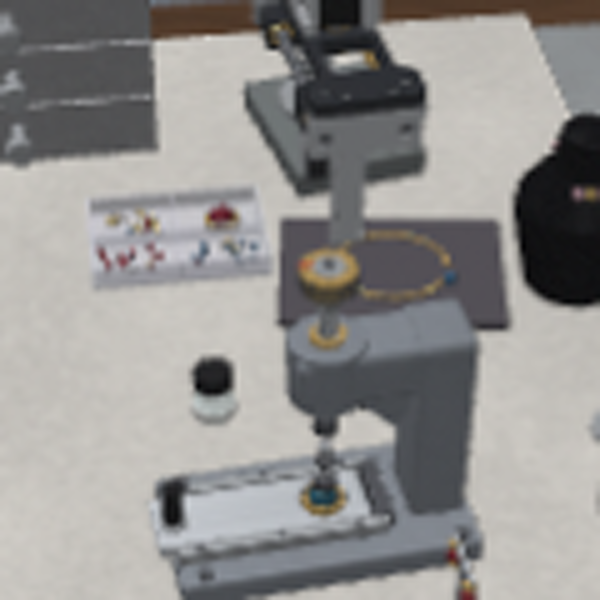

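```bash
python3 - <<'E'
from h import *
s=eyes.grab_frame("side")
a=onz(s,(229,192.82),.054);b=onz(s,(244.12,190.19),.054);print(b-a,np.linalg.norm(b-a))
hs=blobs(s,(0,0,0),(180,255,60),(232,180,255,206));print(hs)
E
```

```text
[0.05637532 0.00642227 0.        ] 0.056739953184619954
[(26, array([244.12, 190.19]), [243, 186, 4, 9])]
```

Emit:
send_rows(increments="0 0 -0.02 0 0 0 -0.5; 0 0 -0.04 0 0 0 -0.5; 0 0 -0.06 0 0 0 -0.5; 0 0 -0.075 0 0 0 -0.5; 0 0 -0.085 0 0 0 -0.5; 0 0 -0.09 0 0 0 -0.5; 0 0 -0.09 0 0 0 -0.5; 0 0 -0.09 0 0 0 -0.5")

```text
time: 9.98
position: [0.6161, 0.1398, 0.2294]
tool_rot: [[0.087, -0.996, 0.001], [-0.996, -0.087, 0.0], [-0.0, -0.001, -1.0]]
ft_force: [0.3, -0.7, 0.5]
gripper_width: 0.0705
```

Emit:
send_rows(increments="0 0 0 0 0 0 0; 0 0 0 0 0 0 0.3; 0 0 0 0 0 0 0.3; 0 0 0 0 0 0 0.3; 0 0 0 0 0 0 0.3", newtons=10)

```text
time: 10.6
position: [0.6156, 0.1404, 0.2288]
tool_rot: [[0.087, -0.996, 0.0], [-0.996, -0.087, 0.001], [-0.001, -0.0, -1.0]]
ft_force: [-0.8, 2.0, -0.1]
gripper_width: 0.0397
```

```bash
python3 - <<'E'
from h import *
st=status.get_state();print(st["position"],st["ft_force"],st["torque"],st["joint_pos"])
E
```

```text
[0.61558103 0.14035105 0.22875578] [-0.75804609  2.00782004 -0.12246169] [ 0.40836919  0.0494211  -0.01646938] [4.96741008e+00 1.76894683e+01 7.82856924e+01 5.41503693e-02
 8.40120516e+01 8.99543044e+01]
```

Emit:
send_rows(increments="0 0 0 0 0 0 -0.5; 0 0 0 0 0 0 -0.5; 0 0.0006 0 0 0 0.05 -0.5; 0 0.0006 0 0 0 0.1 -0.5; 0 0.0006 0 0 0 0.15 -0.5; 0 0.0006 0 0 0 0.2 -0.5; 0 0.0006 0 0 0 0.25 -0.5; 0 0.0006 0 0 0 0.3 -0.5")

```text
time: 11.6
position: [0.6156, 0.1398, 0.2285]
tool_rot: [[0.86, -0.511, -0.0], [-0.511, -0.86, -0.001], [0.0, 0.001, -1.0]]
ft_force: [-0.9, -0.3, -0.1]
gripper_width: 0.0702
```

Emit:
send_rows(increments="0 0 0 0 0 0.05 -0.5; 0 0 0 0 0 0.1 -0.5; 0 0 0 0 0 0.15 -0.5; 0 0 0 0 0 0.19 -0.5; 0 0 0 0 0 0.2 -0.5; 0 0 0 0 0 0.2 -0.5; 0 0 0 0 0 0.2 -0.5")

```text
time: 12.48
position: [0.6156, 0.1402, 0.2286]
tool_rot: [[0.996, 0.086, -0.0], [0.086, -0.996, -0.0], [-0.0, 0.0, -1.0]]
ft_force: [0.3, 0.0, -0.8]
gripper_width: 0.0704
```

Emit:
send_rows(increments="0 0 0 0 0 0 0; 0 0 0 0 0 0 0.3; 0 0 0 0 0 0 0.3; 0 0 0 0 0 0 0.3; 0 0 0 0 0 0 0.3", newtons=10)

```text
time: 13.1
position: [0.615, 0.1402, 0.2286]
tool_rot: [[0.996, 0.087, -0.002], [0.087, -0.996, -0.0], [-0.002, 0.0, -1.0]]
ft_force: [-2.8, -0.3, 1.7]
gripper_width: 0.0396
```

```bash
python3 - <<'E'
from h import *
st=status.get_state();print(st["position"],st["ft_force"],st["torque"],st["joint_pos"])
E
```

```text
[0.61496068 0.14021113 0.22856522] [-2.79623971 -0.26371832  1.69596505] [-0.05772968  0.43233661  0.01630291] [ 4.99031557e+00  1.76970447e+01  7.82984095e+01 -2.38574049e-03
  8.40925509e+01  2.74961585e-04]
```

Emit:
send_rows(increments="0 0 0 0 0 0 -0.5; 0 0 0 0 0 0 -0.5; -0.0009 0 0 0 0 0.055 -0.5; -0.0009 0 0 0 0 0.11 -0.5; -0.0009 0 0 0 0 0.165 -0.5; -0.0009 0 0 0 0 0.22 -0.5; -0.0009 0 0 0 0 0.275 -0.5; -0.0009 0 0 0 0 0.33 -0.5")

```text
time: 14.1
position: [0.6152, 0.1403, 0.2287]
tool_rot: [[0.427, 0.904, 0.001], [0.904, -0.427, 0.0], [0.0, 0.001, -1.0]]
ft_force: [0.5, 0.1, -0.2]
gripper_width: 0.0704
```

Emit:
send_rows(increments="0 0 0 0 0 0.055 -0.5; 0 0 0 0 0 0.11 -0.5; 0 0 0 0 0 0.165 -0.5; 0 0 0 0 0 0.22 -0.5; 0 0 0 0 0 0.275 -0.5; 0 0 0 0 0 0.33 -0.5; 0 0 0 0 0 0.385 -0.5; 0 0 0 0 0 0.43 -0.5")

```text
time: 15.1
position: [0.6152, 0.1403, 0.2287]
tool_rot: [[-0.789, 0.615, 0.001], [0.615, 0.789, 0.0], [-0.001, 0.001, -1.0]]
ft_force: [-0.0, 0.6, 0.0]
gripper_width: 0.0705
```

Emit:
send_rows(increments="0 0 0 0 0 0.04 -0.5; 0 0 0 0 0 0.07 -0.5; 0 0 0 0 0 0.084 -0.5; 0 0 0 0 0 0.084 -0.5; 0 0 0 0 0 0.084 -0.5")

```text
time: 15.72
position: [0.615, 0.1402, 0.2287]
tool_rot: [[-0.92, 0.393, 0.0], [0.393, 0.92, 0.0], [-0.0, 0.0, -1.0]]
ft_force: [-0.3, -0.3, 0.5]
gripper_width: 0.0702
```

Emit:
send_rows(increments="0 0 0 0 0 0 0; 0 0 0 0 0 0 0.3; 0 0 0 0 0 0 0.3; 0 0 0 0 0 0 0.3; 0 0 0 0 0 0 0.3", newtons=40)

```text
time: 16.35
position: [0.6148, 0.1403, 0.2286]
tool_rot: [[-0.92, 0.392, -0.0], [0.392, 0.92, 0.0], [0.0, 0.0, -1.0]]
ft_force: [-0.6, -0.0, -0.0]
gripper_width: 0.0391
```

```bash
cat > st.py <<'E'
from h import *
st=status.get_state();R=st["tool_rot"]
print("t",round(st["time"],2),"p",(st["position"]*1e3).round(2),"F",st["ft_force"].round(2),"T",st["torque"].round(3),"j6",st["joint_pos"][5].round(2),"yaw",np.degrees(np.arctan2(R[1,0],R[0,0])).round(2),"w",(st["gripper_width"]*1e3).round(2))
E
python3 st.py
```

```text
Traceback (most recent call last):
  File "st.py", line 3, in <module>
    print("t",round(st["time"],2),"p",(st["position"]*1e3).round(2),"F",st["ft_force"].round(2),"T",st["torque"].round(3),"j6",st["joint_pos"][5].round(2),"yaw",np.degrees(np.arctan2(R[1,0],R[0,0])).round(2),"w",(st["gripper_width"]*1e3).round(2))
                                                                                                                                                                                                                    ^^^^^^^^^^^^^^^^^^^^^^^^^^^^^^^
AttributeError: 'float' object has no attribute 'round'
```

```bash
sed -i 's/(st\["gripper_width"\]\*1e3).round(2)/round(st["gripper_width"]*1e3,2)/' st.py; python3 st.py
```

```text
t 16.35 p [614.83 140.31 228.64] F [-0.58 -0.01 -0.02] T [ 0.115 -0.045  0.005] j6 -151.91 yaw 156.91 w 39.08
```

Emit:
send_rows(increments="0 0 -0.00025 0 0 -0.02 0.3; 0 0 -0.0005 0 0 -0.04 0.3; 0 0 -0.00075 0 0 -0.06 0.3; 0 0 -0.001 0 0 -0.08 0.3; 0 0 -0.00125 0 0 -0.1 0.3")

```text
time: 16.98
position: [0.6148, 0.1403, 0.2276]
tool_rot: [[-0.753, 0.658, -0.0], [0.658, 0.753, -0.0], [0.0, -0.0, -1.0]]
ft_force: [0.3, 0.5, 0.2]
gripper_width: 0.0393
```

```bash
python3 st.py
```

```text
t 16.98 p [614.82 140.28 227.64] F [0.29 0.48 0.23] T [ 0.088 -0.092  0.103] j6 -133.82 yaw 138.82 w 39.25
```

Emit:
send_rows(increments="0 0 -0.00025 0 0 -0.02 0.3; 0 0 -0.0005 0 0 -0.04 0.3; 0 0 -0.00075 0 0 -0.06 0.3; 0 0 -0.001 0 0 -0.08 0.3; 0 0 -0.00125 0 0 -0.1 0.3")

```text
time: 17.6
position: [0.6148, 0.1403, 0.2267]
tool_rot: [[-0.512, 0.859, -0.0], [0.859, 0.512, -0.0], [0.0, -0.0, -1.0]]
ft_force: [-0.5, -0.0, 0.1]
gripper_width: 0.0391
```

```bash
python3 st.py;  python3 - <<'E'
from h import *
for n,(a,b,c,d) in(("side",(250,90,310,150)),("top",(200,150,250,200))):
    f=eyes.grab_frame(n); i=cv2.cvtColor(f["pixels"],cv2.COLOR_RGB2BGR)[b:d,a:c]; cv2.imwrite(f"pics/k1{n}.png",cv2.resize(i,None,fx=8,fy=8,interpolation=cv2.INTER_CUBIC))
E
```

```text
t 17.6 p [614.84 140.29 226.66] F [-0.5  -0.01  0.14] T [ 0.13  -0.042  0.218] j6 -115.82 yaw 120.82 w 39.14
```

View pics/k1side.png

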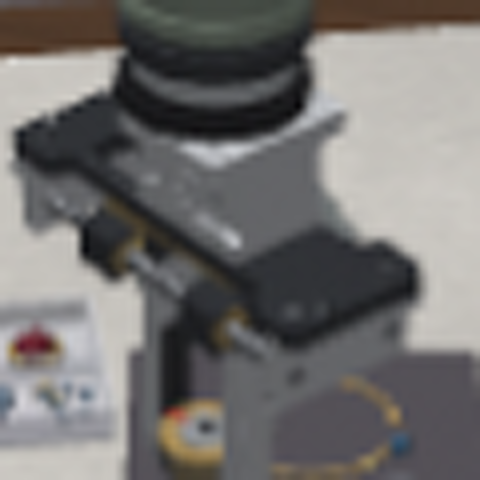

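```bash
python3 st.py;  python3 - <<'E'
from h import *
for i in range(6):
    eyes.grab_frame("side"); s=status.get_state(); print(round(s["time"],2),s["torque"].round(3),s["ft_force"].round(2),s["joint_pos"][5])
E
```

```text
t 17.7 p [614.81 140.32 226.65] F [0.28 0.54 0.37] T [ 0.07  -0.088  0.015] j6 -115.93 yaw 120.92 w 39.26
17.75 [ 0.12  -0.058  0.007] [-0.71  1.28  0.69] -115.96912175805116
17.8 [ 0.123 -0.075 -0.031] [-0.03 -0.14  0.76] -115.9674791839298
17.85 [ 0.082 -0.025 -0.048] [-0.13  0.54 -0.27] -115.96062894990627
17.9 [ 0.108 -0.039 -0.003] [-0.67  0.93  0.83] -115.95068602724156
17.95 [ 0.16  -0.091  0.07 ] [-1.22  0.69  0.08] -115.94395985549542
18.0 [ 0.147 -0.004  0.031] [-0.23  0.79 -0.18] -115.94027458668631
```

Emit:
send_rows(increments="0 0 -0.00025 0 0 -0.02 0.3; 0 0 -0.0005 0 0 -0.04 0.3; 0 0 -0.00075 0 0 -0.06 0.3")

```text
time: 18.38
position: [0.6148, 0.1403, 0.2261]
tool_rot: [[-0.343, 0.939, -0.0], [0.939, 0.343, 0.0], [0.0, -0.0, -1.0]]
ft_force: [-0.9, 0.2, 1.5]
gripper_width: 0.0392
```

```bash
echo 'print("tau",st["tau"].round(3),"j6",st["joint_pos"][5].round(4),"qv",st["qvel"][5].round(2))'>>st.py; python3 st.py; python3 - <<'E'
from h import *
for i in range(3):
    eyes.grab_frame("side"); s=status.get_state(); print(round(s["time"],2),s["torque"][2].round(3),s["tau"][5].round(3),s["joint_pos"][5],s["qvel"][5])
E
```

```text
t 18.38 p [614.81 140.32 226.07] F [-0.85  0.18  1.46] T [ 0.134 -0.026  0.243] j6 -105.04 yaw 110.04 w 39.16
tau [ -0.437 -41.828 -28.876  -0.138  -0.093  -0.253] j6 -105.0405 qv 28.51
18.43 0.129 0.231 -104.96067522036533 -5.501125852513947
18.48 0.012 0.227 -105.14061327806475 -1.7683472925170987
18.52 -0.032 0.049 -105.1786923854116 -0.13171602999579357
```

```bash
cat > q.py <<'E'
from cell import status
s=status.get_state(); print(round(s["time"],2),"Tz",round(s["torque"][2],3),"tau6",round(s["tau"][5],3),"j6",round(s["joint_pos"][5],2),"qv",round(s["qvel"][5],1),"Fz",round(s["ft_force"][2],1),"z",round(s["position"][2]*1e3,2))
E
python3 q.py
```

```text
18.52 Tz -0.032 tau6 0.049 j6 -105.18 qv -0.1 Fz 1.0 z 226.08
```

Emit:
send_rows(increments="0 0 -0.00025 0 0 -0.02 0.3; 0 0 -0.0005 0 0 -0.04 0.3")

```text
time: 18.77
position: [0.6148, 0.1403, 0.2257]
tool_rot: [[-0.223, 0.975, -0.0], [0.975, 0.223, 0.0], [0.0, -0.0, -1.0]]
ft_force: [0.1, 0.9, -0.0]
gripper_width: 0.0388
```

```bash
python3 q.py
```

```text
18.77 Tz 0.147 tau6 -0.254 j6 -97.89 qv 28.5 Fz -0.0 z 225.67
```

Emit:
send_rows(increments="0 0 -0.00025 0 0 -0.02 0.3")

```text
time: 18.9
position: [0.6148, 0.1404, 0.2255]
tool_rot: [[-0.161, 0.987, -0.0], [0.987, 0.161, 0.0], [0.0, -0.0, -1.0]]
ft_force: [-0.6, 0.8, 0.1]
gripper_width: 0.0394
```

```bash
python3 q.py
```

```text
18.9 Tz 0.15 tau6 -0.253 j6 -94.29 qv 28.6 Fz 0.1 z 225.46
```

Emit:
send_rows(increments="0 0 -0.00025 0 0 -0.02 0.3")

```text
time: 19.02
position: [0.6148, 0.1404, 0.2253]
tool_rot: [[-0.099, 0.995, -0.0], [0.995, 0.099, 0.0], [0.0, -0.0, -1.0]]
ft_force: [-0.7, -0.6, 0.7]
gripper_width: 0.0391
```

```bash
python3 q.py
```

```text
19.02 Tz 0.139 tau6 -0.253 j6 -90.69 qv 28.4 Fz 0.7 z 225.27
```

Emit:
send_rows(increments="0 0 -0.00025 0 0 -0.02 0.3")

```text
time: 19.15
position: [0.6148, 0.1404, 0.2251]
tool_rot: [[-0.036, 0.999, -0.0], [0.999, 0.036, 0.0], [0.0, -0.0, -1.0]]
ft_force: [-0.8, 0.3, 0.1]
gripper_width: 0.0393
```

```bash
python3 q.py
```

```text
19.15 Tz 0.176 tau6 -0.253 j6 -87.09 qv 28.4 Fz 0.1 z 225.06
```

Emit:
send_rows(increments="0 0 -0.00025 0 0 -0.02 0.3; 0 0 -0.0005 0 0 -0.04 0.3; 0 0 -0.00075 0 0 -0.06 0.3")

```text
time: 19.52
position: [0.6148, 0.1404, 0.2245]
tool_rot: [[0.152, 0.988, -0.0], [0.988, -0.152, 0.0], [0.0, -0.0, -1.0]]
ft_force: [-1.0, 0.9, 0.3]
gripper_width: 0.0394
```

```bash
python3 q.py
```

```text
19.52 Tz 0.11 tau6 -0.253 j6 -76.29 qv 28.5 Fz 0.3 z 224.5
```

Emit:
send_rows(increments="0 0 -0.00025 0 0 -0.02 0.3; 0 0 -0.0005 0 0 -0.04 0.3; 0 0 -0.00075 0 0 -0.06 0.3")

```text
time: 19.9
position: [0.6148, 0.1404, 0.2239]
tool_rot: [[0.334, 0.943, -0.0], [0.943, -0.334, 0.0], [0.0, -0.0, -1.0]]
ft_force: [-0.9, 0.5, 1.3]
gripper_width: 0.0395
```

```bash
python3 q.py
```

```text
19.9 Tz 0.14 tau6 -0.253 j6 -65.49 qv 28.6 Fz 1.3 z 223.85
```

Emit:
send_rows(increments="0 0 -0.00025 0 0 -0.02 0.3; 0 0 -0.0005 0 0 -0.04 0.3; 0 0 -0.00075 0 0 -0.06 0.3")

```text
time: 20.27
position: [0.6148, 0.1404, 0.2233]
tool_rot: [[0.505, 0.863, -0.0], [0.863, -0.505, 0.0], [0.0, -0.0, -1.0]]
ft_force: [-0.9, 1.5, 0.6]
gripper_width: 0.0392
```

```bash
python3 q.py
```

```text
20.27 Tz 0.138 tau6 -0.187 j6 -54.7 qv 28.5 Fz 0.6 z 223.35
```

Emit:
send_rows(increments="0 0 -0.00025 0 0 -0.02 0.3; 0 0 -0.0005 0 0 -0.04 0.3; 0 0 -0.00075 0 0 -0.06 0.3")

```text
time: 20.65
position: [0.6149, 0.1404, 0.2228]
tool_rot: [[0.657, 0.754, 0.0], [0.754, -0.657, 0.0], [0.0, -0.0, -1.0]]
ft_force: [-0.1, -0.0, 0.4]
gripper_width: 0.0394
```

```bash
python3 q.py
```

```text
20.65 Tz 0.199 tau6 -0.182 j6 -43.9 qv 28.4 Fz 0.4 z 222.78
```

The tau6 jump of +0.066 between j6 = −65.5 and −54.7 marks the touch. The later +0.005 per 10.8° matches the spring slope and puts the touch near j6 ≈ −65. I'm aiming for j6 ≈ +26.

Emit:
send_rows(increments="0 0 -0.00025 0 0 -0.02 0.3; 0 0 -0.0005 0 0 -0.04 0.3; 0 0 -0.00075 0 0 -0.06 0.3")

```text
time: 21.02
position: [0.6149, 0.1404, 0.2222]
tool_rot: [[0.787, 0.617, 0.0], [0.617, -0.787, 0.0], [0.0, -0.0, -1.0]]
ft_force: [-0.7, 1.2, 0.7]
gripper_width: 0.0388
```

```bash
python3 q.py
```

```text
21.02 Tz 0.209 tau6 -0.177 j6 -33.1 qv 28.6 Fz 0.7 z 222.15
```

Emit:
send_rows(increments="0 0 -0.00025 0 0 -0.02 0.3; 0 0 -0.0005 0 0 -0.04 0.3; 0 0 -0.00075 0 0 -0.06 0.3")

```text
time: 21.4
position: [0.6149, 0.1404, 0.2216]
tool_rot: [[0.889, 0.459, 0.0], [0.459, -0.889, 0.0], [0.0, -0.0, -1.0]]
ft_force: [-0.1, -0.6, 0.3]
gripper_width: 0.0395
```

```bash
python3 q.py
```

```text
21.4 Tz 0.251 tau6 -0.171 j6 -22.3 qv 28.5 Fz 0.3 z 221.56
```

Emit:
send_rows(increments="0 0 -0.00025 0 0 -0.02 0.3; 0 0 -0.0005 0 0 -0.04 0.3; 0 0 -0.00075 0 0 -0.06 0.3")

```text
time: 21.78
position: [0.6149, 0.1404, 0.221]
tool_rot: [[0.959, 0.284, 0.0], [0.284, -0.959, 0.0], [0.0, -0.0, -1.0]]
ft_force: [-0.4, 0.5, 0.4]
gripper_width: 0.039
```

```bash
python3 q.py
```

```text
21.77 Tz 0.219 tau6 -0.166 j6 -11.5 qv 28.6 Fz 0.4 z 220.97
```

Emit:
send_rows(increments="0 0 -0.00025 0 0 -0.02 0.3; 0 0 -0.0005 0 0 -0.04 0.3; 0 0 -0.00075 0 0 -0.06 0.3")

```text
time: 22.15
position: [0.6149, 0.1404, 0.2204]
tool_rot: [[0.995, 0.099, 0.0], [0.099, -0.995, 0.0], [0.0, -0.0, -1.0]]
ft_force: [0.2, 0.7, 0.9]
gripper_width: 0.039
```

```bash
python3 q.py
```

```text
22.15 Tz 0.282 tau6 -0.16 j6 -0.7 qv 28.5 Fz 0.9 z 220.37
```

Emit:
send_rows(increments="0 0 -0.00025 0 0 -0.02 0.3; 0 0 -0.0005 0 0 -0.04 0.3; 0 0 -0.00075 0 0 -0.06 0.3; 0 0 -0.001 0 0 -0.08 0.3")

```text
time: 22.65
position: [0.615, 0.1404, 0.2196]
tool_rot: [[0.989, -0.151, 0.0], [-0.151, -0.989, 0.0], [0.0, -0.0, -1.0]]
ft_force: [-0.4, 1.3, -0.4]
gripper_width: 0.0392
```

```bash
python3 q.py
```

```text
22.65 Tz 0.287 tau6 -0.153 j6 13.7 qv 28.5 Fz -0.4 z 219.6
```

Emit:
send_rows(increments="0 0 -0.00025 0 0 -0.02 0.3; 0 0 -0.0005 0 0 -0.04 0.3; 0 0 -0.00075 0 0 -0.06 0.3")

```text
time: 23.02
position: [0.615, 0.1404, 0.219]
tool_rot: [[0.943, -0.334, 0.0], [-0.334, -0.943, 0.0], [0.0, -0.0, -1.0]]
ft_force: [-0.9, -0.3, 1.4]
gripper_width: 0.0392
```

```bash
python3 q.py
```

```text
23.02 Tz 0.229 tau6 -0.148 j6 24.5 qv 28.5 Fz 1.4 z 219.02
```

Emit:
send_rows(increments="0 0 0 0 0 0 0.3; 0 0 0 0 0 0 0.3; 0 0 0 0 0 0 0.3; 0 0 0 0 0 0 0.3")

```text
time: 23.52
position: [0.615, 0.1404, 0.219]
tool_rot: [[0.943, -0.333, 0.0], [-0.333, -0.943, 0.0], [0.0, -0.0, -1.0]]
ft_force: [-0.6, 1.3, 1.1]
gripper_width: 0.0395
```

```bash
python3 q.py
```

```text
23.52 Tz 0.213 tau6 0.162 j6 24.46 qv 0.2 Fz 1.1 z 218.97
```

Tau6 is up 0.105 from the free-turning level, which means 35 N. The knob has turned 90° past the touch. Letting go and rising.

Emit:
send_rows(increments="0 0 0 0 0 0 0.1; 0 0 0 0 0 0 -0.2; 0 0 0 0 0 0 -0.5; 0 0 0 0 0 0 -0.5; 0 0 0 0 0 0 -0.5; 0 0 0.01 0 0 0 -0.5; 0 0 0.03 0 0 0 -0.5; 0 0 0.06 0 0 0 -0.5")

```text
time: 24.52
position: [0.6147, 0.1402, 0.2679]
tool_rot: [[0.943, -0.334, -0.0], [-0.334, -0.943, -0.0], [-0.0, 0.0, -1.0]]
ft_force: [-0.2, 0.0, -0.0]
gripper_width: 0.0708
```

Emit:
send_rows(increments="0 0 0.04 0 0 0 -0.5; 0 0 0.08 0 0 0 -0.5; 0 0 0.11 0 0 0 -0.5; 0 0 0.12 0 0 0 -0.5; -0.05 0 0.12 0 0 0 -0.5; -0.1 0 0.12 0 0 0 -0.5; -0.14 0 0.12 0 0 0 -0.5; -0.14 0 0.12 0 0 0 -0.5")

```text
time: 25.52
position: [0.5014, 0.1404, 0.3633]
tool_rot: [[0.943, -0.333, 0.001], [-0.333, -0.943, 0.0], [0.0, -0.0, -1.0]]
ft_force: [0.3, -0.2, 1.2]
gripper_width: 0.0705
```

```bash
python3 q.py; python3 - <<'E'
from h import *
s=eyes.grab_frame("side"); t=eyes.grab_frame("top")
a=cv2.cvtColor(s["pixels"],cv2.COLOR_RGB2BGR)[110:230,210:340]; cv2.imwrite("pics/s4.png",cv2.resize(a,None,fx=6,fy=5,interpolation=cv2.INTER_CUBIC))
a=cv2.cvtColor(t["pixels"],cv2.COLOR_RGB2BGR)[140:255,170:300]; cv2.imwrite("pics/t4.png",cv2.resize(a,None,fx=5,fy=5,interpolation=cv2.INTER_CUBIC))
print(blobs(s,(0,0,0),(180,255,60),(232,180,255,206)),blobs(s,(85,80,20),(110,255,200),(265,180,285,200)))
E
```

```text
25.52 Tz -0.025 tau6 0.006 j6 25.57 qv 0.0 Fz 1.2 z 363.27
[(26, array([244.12, 190.19]), [243, 186, 4, 9])] [(9, array([273.78, 189.22]), [272, 188, 5, 3])]
```

View pics/s4.png

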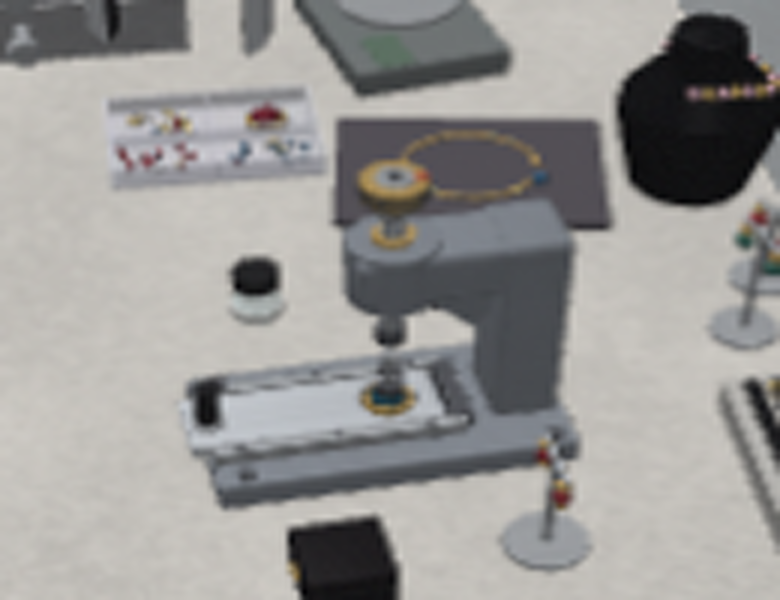

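View pics/t4.png

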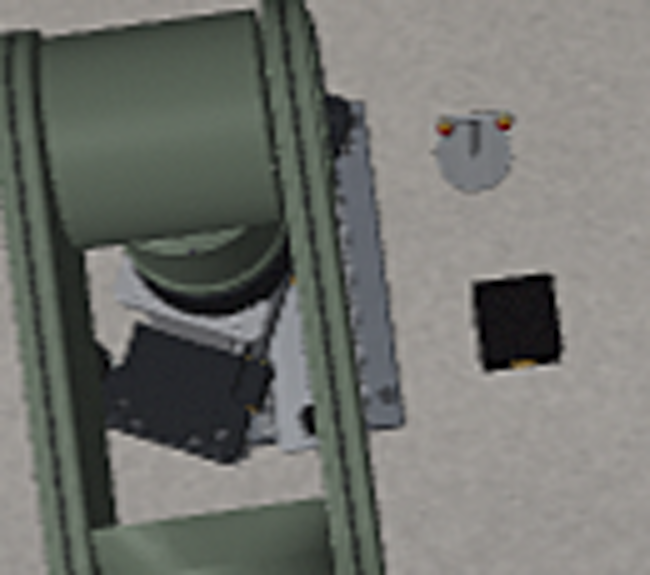

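The knob has sunk and its red mark moved from the left side to the right, about half a turn, which fits 176°. The pad rests on the stone at crop (388,390), the brooch lies flat, and the handle hasn't moved. Handing in.

```bash
python3 - <<'E'
from cell import workorder
print(workorder.finish_job())
E
```

```text
the job is handed in; nothing more can be done
None
```

I pushed the slide home, turned the knob to a quarter turn past the touch, let go and handed the job in at about 25.5 s. My last checks point to success, but handing in gives no verdict.

- **Slide:** I gripped it by the handle and pushed until it stopped. The pictures show 56.7 mm of travel, which is within measuring error of the 55 mm stop. The handle was in the same place before and after clamping.
- **Knob centring:** I found the knob's axis with two light grips before turning. The hand then sank 20 mm per turn with the knob, and the vertical force stayed within about 1.5 N, well under the 6 N that starts to lift it.
- **Clamping:** The knob turned 176° in all. The torque at joint 6 jumped by about 0.06 N m at the touch, near joint angle −65°, and I stopped at +24.5°, about 90° later. The total rise of 0.105 N m corresponds to about 35 N on the stone.
- **Last picture:** The side view shows the pad on the stone, the brooch flat in its nest and the neighbouring things where they were. I did not re-measure the more distant bystanders.
- **Disagreements:**
  - The wrist's own moment reading was too noisy to show the touch clearly, so I relied on the joint torque.
  - The side camera put the knob's top a few millimetres off from the top camera. Centring by touch settled that.
  - In the final push the fingers crept 1.4 mm along the handle with no rise in force. I took this as slip on the post, since the slide was already home.

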